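# Seat the stem thermometer in the heating block

### The arm

A 6-joint arm with a two-finger parallel gripper is mounted at the origin on the work surface. World frame = base frame: x ahead of the robot, y to its left, z up, the work surface at z = 0. Lengths are in m, angles in rad, forces in N, time in s.
With the tool pointing down it reaches from about 0.3 to 0.825 m from the base axis. Payload 5.4 kg.
Tool frame: the origin (TCP) lies at the very end of the fingers, on their centre line; the grasp point (between the pads) lies 19 mm behind it; z points along the fingers, x is the direction in which the jaws open and shut, and the axes are right-handed (so a half turn about z gives the same grasp; the last joint's range is limited). The gripper opens to 92 mm and grips with 3 to 60 N. Pads are 20 mm wide; open, the fingers measure 128 mm over their backs; the gripper's body (75 mm by 189 mm) begins 69 mm behind the grasp point.
Start: joints at [-1.427, 0.158, 1.597, -0, 1.386, -0.21], TCP at [0.199, -0.539, 0.215] pointing down, gripper open.
Joint ranges: [-2.91, 2.91], [-0.94, 2.29], [0.18, 2.7], [-1.29, 4.43], [0.17, 2.64], [-3, 3]. Speed limits (rad/s): [2.57, 2.57, 3.14, 3.14, 3.14, 3.14].

### API

Orientations are given as a rotation vector (axis times angle).
In Python, from workcell import bot gives the robot as it stands. Calls block until the motion is done:
- bot.goto(position, orientation): joint-space move of the TCP to a pose.
- bot.line_to(position, rot=None, max_speed=0.15): straight line of the TCP; rot=None keeps the orientation; max_speed is the mean speed in m/s.
- bot.set_joints(angles): joint-space move.
- bot.set_gripper(opening, newtons=None): opening from 0.0 (shut) to 1.0 (fully open); newtons is the grip in N (None keeps the last); returns when the fingers have stopped.
- bot.hold(seconds).
- bot.inverse_kinematics(position, orientation): joint angles nearest the present ones, or None.
- bot.read_camera(name): name is "scene" or "top" or "wrist"; returns a dict with "pixels" (480x640x3 uint8, blue, green, red), "fx", "fy", "cx", "cy" (pixels), "R" (3x3) and "t" (3): a world point X has camera coordinates R X + t. Camera axes: x right, y down, z forward; pixel columns grow to the right and rows downward; lengths in m; the calibration is good to about 2 mm. A picture is of the moment at which its call begins. There is no depth.
A pose or a line that the arm cannot do raises bot.MotionError and nothing moves.
- bot.job_done(): hands the job in, once; it reports no verdict.
Readings, each from a call of its own:
- bot.current_clock(): time.
- bot.current_joints(): joint angles.
- bot.current_joint_vel(): joint speeds.
- bot.current_effort(): joint torques, N m.
- bot.current_ee_pos(): TCP position.
- bot.current_tool_rot(): TCP orientation.
- bot.current_contact_force(): force on the tool from outside, world axes, zero at the start.
- bot.current_ft_torque(): the same for the moment, N m.
- bot.current_opening(): opening from 0.0 (shut) to 1.0 (fully open).
Only numpy, scipy, OpenCV 4.12 (cv2) and the standard library are available. Lean on these libraries where they do the work, as an engineer would, in place of code of your own. Each camera call takes 0.05 s, during which the arm holds its last target.

### The job

Take the stem thermometer out of the rod stand and lower it into the small thermometer bore in the vial heater's metal block. Push it slowly and gently down, never harder than about 20 N, so that its stop ring slides up the stem, until you feel the tip reach the bottom of the bore; keep it lightly pressed on the bottom for a good second or two, then let go and leave it standing there with the ring resting on the block's face. Leave the vials, the stirring rod and the jar alone.

Things in the scene. Friction and masses are not known exactly. Their poses are not given: they have to be found in the camera images.
- thermometer_grip (a point): Centre of the black handle of the loose stem thermometer (75 g, 172 mm tall), which starts upright in one of the stand's holes. Handle: a block 30 mm along this point's x, 20 mm along its y, 60 mm tall; z runs up the stem. The tip is 142 mm below this point; the steel stem between tip and handle is straight, 8 mm thick and 112 mm long.
- thermometer_tip (a point): Lowest point of the thermometer's round-ended stem, on the stem's axis; same axes as thermometer_grip. The stem has 0.75 mm of play all round in the stand's holes and 1 mm in the bore.
- ring_under (a point): Centre of the underside of the white stop ring on the stem, 26 mm across and 12 mm tall. It grips the stem by friction: it takes about 4 N to slide it and it stays where it is left. It starts 26 to 34 mm above the tip, less than the bore's depth, so the block's face drives it up the stem. It can slide to 86 mm above the tip.
- bore_mouth (a point): Centre of the mouth of the thermometer bore, level with the flat top face of the heater's block, 108 mm above the bench. Vertical blind bore in a steel sleeve: 16 mm wide at the mouth, narrowing by a 3 mm deep countersink to 10 mm. Its flat rigid floor lies at an unknown depth of 38 to 68 mm; a tip arriving at 10 mm/s lands softly, at 40 mm/s it hits with over 30 N.
- heater: Fixed vial heater, 215 mm (x) by 250 mm (y), aluminium block 108 mm high; origin at the middle of its underside. bore_mouth lies at x +30, y +54, z +108 mm. Control panel on the -x side. Six vial wells 29 mm wide lie on the bore's -y side, the nearest centred 32 mm to -y and 21 mm to +x and -x of it; vials stand 25 mm proud of the face.
- stand: Fixed white rod stand, 156 mm (x) by 56 mm (y), 30 mm high; origin in the middle of its underside. Four blind holes 9.5 mm wide and 22 mm deep along its x axis at -60, -20, +20, +60 mm.
- stirring_rod: Loose white stirring rod, 8 mm thick, 92 mm long, upright in another hole of the stand; origin at its lower end. Leave it alone.
- vial_a: Capped glass vial, 27.5 mm wide and 70 mm tall, standing in a well of the heater's block; origin at the centre of its underside. Leave it alone.
- vial_b: Another such vial in another well. Leave it alone.
- jar: Glass jar with black lid, 68 mm wide and 85 mm tall, on the bench beside the heater; origin at the centre of its underside. Leave it alone.
Things that resemble listed ones, but are neither listed nor needed, are in the scene too. What is meant by the part that bears thermometer_grip is not green, and is the smaller of those in its own colour.

How it is judged:
On the way, in this order (a step that is already met when the one before it is completed fails the run):
1. the thermometer is lifted clear of the stand (height (world z) of thermometer_tip above 0.045 m), for 0.1 s.
2. the tip is on the bottom of the bore and kept pressed there with at least 2 N for a second, the stop ring on the block's face (horizontal distance between thermometer_tip and bore_floor below 0.004 m and z of thermometer_tip in the frame of bore_floor below 0.002 m and contact force between thermometer and bore_end above 2 N and z of ring_under in the frame of bore_mouth below 0.0025 m), for 1 s.
At the end, for the whole second after the job is handed in: The thermometer stands by itself in the bore, at rest and within 0.1 rad of upright, its tip within 2 mm of the bore's floor and the underside of its stop ring within 2.5 mm of the block's face (horizontal distance between thermometer_tip and bore_floor below 0.004 m and z of thermometer_tip in the frame of bore_floor below 0.002 m and z of ring_under in the frame of bore_mouth below 0.0025 m and angle between thermometer_tip's own z axis and vertical below 0.1 rad and linear speed of thermometer below 0.02 m/s); the robot touches nothing.
It fails at once if the thermometer is pushed against the heater or the bottom of the bore with more than 20 N (contact force between thermometer and heater above 20 N or contact force between thermometer and bore_end above 20 N).
It fails at once if a vial, the stirring rod or the jar is moved more than 15 mm (distance of any of vial_a, vial_b, stirring_rod, jar from where it was at the start of the episode above 0.015 m).
It also fails if it takes over 61 s, if anything falls off the work surface, if the arm or the gripper's body presses on something with over 40 N, if the wrist force passes 120 N, or if a joint passes its speed limit or range.

## Working session

There is one attempt and no reset: what is moved stays moved. The work goes in short steps, each a Python script; the robot and the scene stay as the last script left them, time stands still between calls to the robot, and variables do not carry over. Pictures are saved under pics/ and viewed, and the job is handed in when it is done.

```bash
ls; mkdir -p pics; python3 - <<'E'
from workcell import bot
import cv2
for n in ("scene","top","wrist"):
    c=bot.read_camera(n); cv2.imwrite(f"pics/{n}0.png",c["pixels"])
    print(n,c["fx"],c["fy"],c["cx"],c["cy"],c["R"],c["t"])
print(bot.current_clock(),bot.current_tool_rot())
E
```

```text
pics
scene 460.1757507234048 460.1757507234048 314.43715538057177 234.6520917952375 [[ 0.83891016  0.54401871  0.01653472]
 [ 0.36421787 -0.53855295 -0.7598066 ]
 [-0.40444418  0.64343171 -0.64993887]] [-0.40010621 -0.11676141  1.15632093]
top 460.4302597016887 460.4302597016887 321.88301832317933 244.79409012289815 [[-0.00156694 -0.99999622  0.00226008]
 [-0.97334355  0.00100683 -0.22934979]
 [ 0.22934664 -0.00255921 -0.97334144]] [-0.02706221  0.52012693  0.98587237]
wrist 337.39047298154526 337.39047298154526 323.83479494390065 232.59477895959128 [[ 3.46269182e-01 -9.38134834e-01 -8.28528998e-04]
 [-9.02845033e-01 -3.33483274e-01  2.71403302e-01]
 [-2.54889192e-01 -9.32305658e-02 -9.62465356e-01]] [-0.57408861 -0.0314323   0.39093645]
0.15 [-2.57688040e+00  1.79524909e+00  1.53521954e-03]
```

View pics/scene0.png

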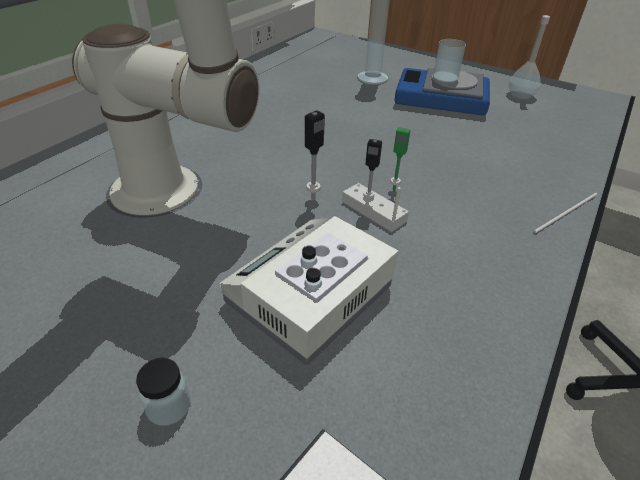

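View pics/top0.png

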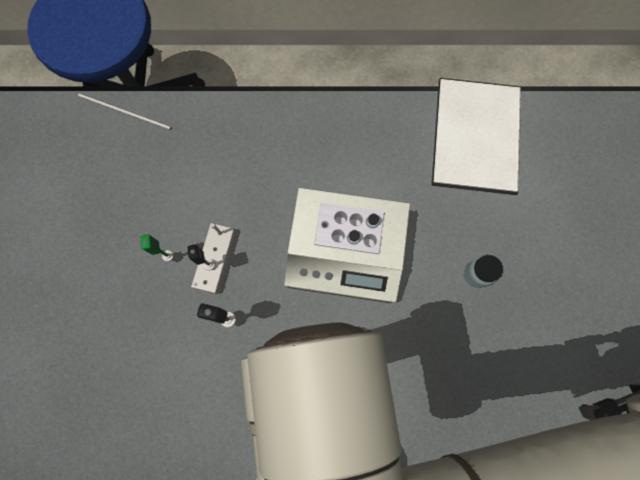

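View pics/wrist0.png

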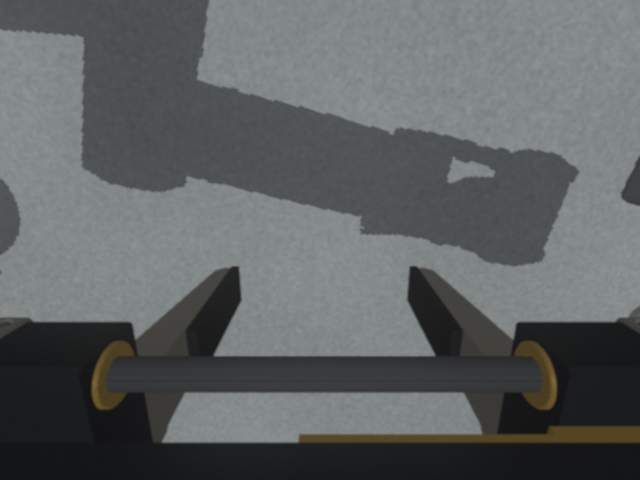

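Candidates for the thermometer are the black handle in the stand (scene 374,153; top 197,253), a larger black handle standing beside it (scene 315,130; top 212,313) and a green one (scene 401,140; top 150,243). By the description it should be the smaller black one, so I'll check that with close crops.

```bash
python3 - <<'E'
import cv2, numpy as np
a=cv2.imread("pics/scene0.png")[95:245,270:430]; b=cv2.imread("pics/top0.png")[215:335,130:260]
a=cv2.resize(a,None,fx=5,fy=5,interpolation=cv2.INTER_CUBIC)[:600]; cv2.imwrite("pics/cropA.png",cv2.resize(cv2.imread("pics/scene0.png")[95:245,270:430],(640,600),interpolation=cv2.INTER_CUBIC))
cv2.imwrite("pics/cropB.png",cv2.resize(b,(650,600),interpolation=cv2.INTER_CUBIC))
c=cv2.imread("pics/top0.png")[180:310,275:415]
cv2.imwrite("pics/cropC.png",cv2.resize(c,(640,594),interpolation=cv2.INTER_CUBIC))
E
```

```text
(no output)
```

View pics/cropA.png

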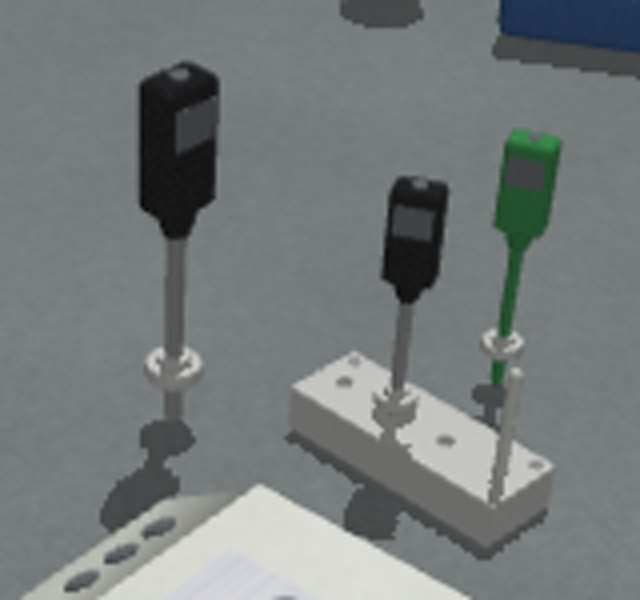

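View pics/cropB.png

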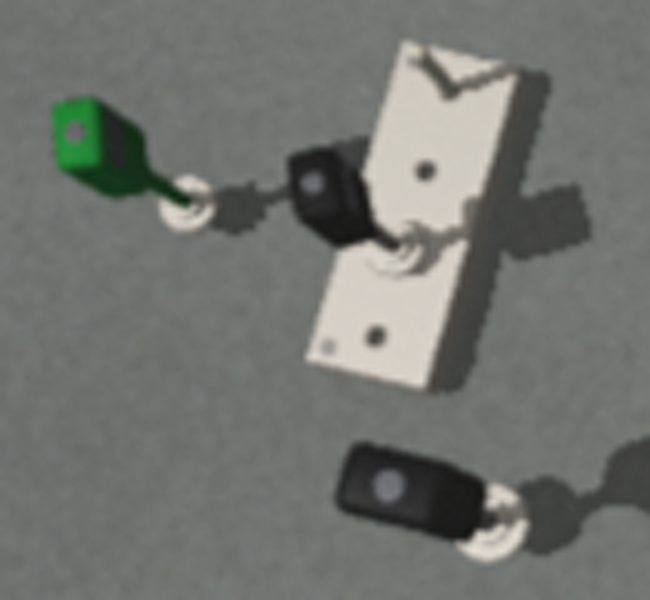

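View pics/cropC.png

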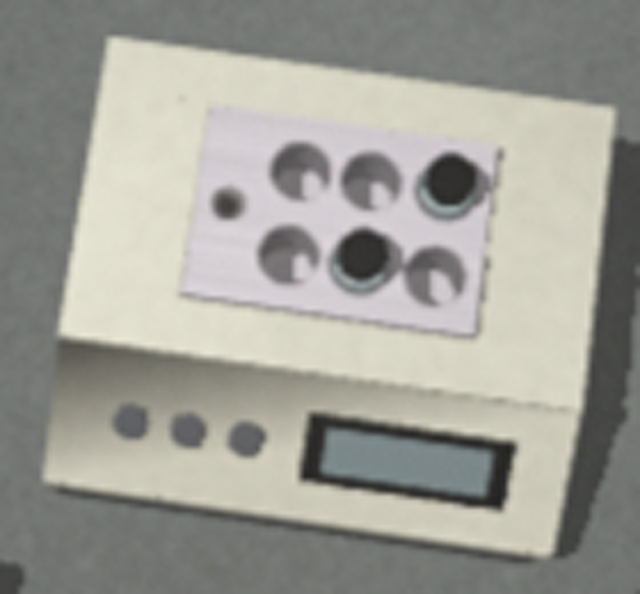

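The small black thermometer, whose stem goes into the stand and whose ring is just above its face, is my choice. The other black one is larger and stands on the bench, and the third is green. Next come rough positions from the pixels.

```bash
cat > h.py <<'E'
import numpy as np, cv2
from scipy.spatial.transform import Rotation as Rn
def ray(c,px,z):
    R=np.array(c["R"]);t=np.array(c["t"]);C=-R.T@t
    d=R.T@np.array([(px[0]-c["cx"])/c["fx"],(px[1]-c["cy"])/c["fy"],1])
    return C+d*(z-C[2])/d[2]
def proj(c,X):
    p=np.array(c["R"])@np.array(X)+np.array(c["t"]); return np.array([c["fx"]*p[0]/p[2]+c["cx"],c["fy"]*p[1]/p[2]+c["cy"]])
def down(yaw):  # tool z down, tool x at yaw from world x
    x=np.array([np.cos(yaw),np.sin(yaw),0]);z=np.array([0,0,-1.]);y=np.cross(z,x)
    return Rn.from_matrix(np.c_[x,y,z]).as_rotvec()
E
python3 - <<'E'
from h import *
from workcell import bot
c=bot.read_camera("top"); s=bot.read_camera("scene")
B=lambda u,v:(130+u/5,215+v/5); C=lambda u,v:(275+u/4.571,180+v/4.571)
A=lambda u,v:(270+u/4,95+v/4)
h1=ray(c,B(376,335),.03);h3=ray(c,B(426,171),.03)
print("h1,h3",h1,h3,np.linalg.norm(h1-h3),"th hole",(h1+h3)/2,"rod",h3+(h3-h1)/2, "yaw",np.arctan2(*(h3-h1)[[1,0]]))
print("scene h1", ray(s,A(344,382),.03),"h3",ray(s,A(446,441),.03))
print("handle top",ray(c,B(312,183),.18),"scene",ray(s,A(420,183),.18))
print("green ring",ray(c,B(187,204),.04)," big ring",ray(c,B(490,522),.04),"green top .18-.22",ray(c,B(76,132),.18),"big top",ray(c,B(388,486),.2),ray(c,B(388,486),.23))
print("bore",ray(c,C(228,203),.108),"scene",ray(s,(341.5,247),.108))
for p in [(107,38),(615,105),(580,408),(60,338)]: print(ray(c,C(*p),.108))
for p in [(210,107),(500,148),(477,335),(182,295)]: print("plate",ray(c,C(*p),.108))
E
```

```text
h1,h3 [0.4398051  0.24016516 0.03      ] [0.51696598 0.22120061 0.03      ] 0.07945725738631298 th hole [0.47838554 0.23068288 0.03      ] rod [0.55554642 0.21171834 0.03      ] yaw -0.2410023220312749
scene h1 [0.44186127 0.23762845 0.03      ] h3 [0.51975844 0.21902797 0.03      ]
handle top [0.47822915 0.23125248 0.18      ] scene [0.47994219 0.23020011 0.18      ]
green ring [0.49923919 0.3280977  0.04      ]  big ring [0.35405466 0.18201973 0.04      ] green top .18-.22 [0.49929682 0.32726678 0.18      ] big top [0.35622333 0.18937451 0.2       ] [0.35362555 0.18205536 0.23      ]
bore [ 0.55473806 -0.03424838  0.108     ] scene [ 0.55618881 -0.03482199  0.108     ]
[0.6383934  0.02454741 0.108     ]
[ 0.60386543 -0.22192652  0.108     ]
[ 0.45491539 -0.1987874   0.108     ]
[0.48870096 0.04519812 0.108     ]
plate [ 0.60300824 -0.02567982  0.108     ]
plate [ 0.58214646 -0.1654723   0.108     ]
plate [ 0.48993628 -0.15159481  0.108     ]
plate [ 0.50948215 -0.01230464  0.108     ]
```

```bash
python3 - <<'E'
from h import *
from workcell import bot
c=bot.read_camera("wrist");Rt=Rn.from_rotvec(bot.current_tool_rot()).as_matrix();p=np.array(bot.current_ee_pos())
R=np.array(c["R"]);C=-R.T@np.array(c["t"])
print("cam in tool",Rt.T@(C-p)); print(Rt.T@R.T)
print(Rt)
for q,yaws in (((.50,-.10,.33),[-1.8,-.24,1.33]),((.42,.2,.36),[-1.8,-.24,1.33,-.24+np.pi])):
  for y in yaws: print(q,y,bot.inverse_kinematics(list(q),down(y)))
E
```

```text
cam in tool [-0.00033926 -0.0757004  -0.17046491]
[[ 9.99999804e-01 -3.40943178e-04  5.25788420e-04]
 [ 1.85262176e-04  9.62382563e-01  2.71697937e-01]
 [-5.98643165e-04 -2.71697786e-01  9.62382437e-01]]
[[ 3.46441522e-01 -9.38071567e-01 -8.79510656e-05]
 [-9.38071354e-01 -3.46441504e-01  6.46875100e-04]
 [-6.37285038e-04 -1.41600019e-04 -9.99999787e-01]]
(0.5, -0.1, 0.33) -1.8 [-4.34761504e-01 -6.42768591e-02  1.60257037e+00 -4.44089210e-16
  1.60329914e+00  1.36523850e+00]
(0.5, -0.1, 0.33) -0.24 [-4.34761504e-01 -6.42768591e-02  1.60257037e+00 -4.44089210e-16
  1.60329914e+00 -1.94761504e-01]
(0.5, -0.1, 0.33) 1.33 [-4.34761504e-01 -6.42768591e-02  1.60257037e+00 -4.44089210e-16
  1.60329914e+00 -1.76476150e+00]
(0.42, 0.2, 0.36) -1.8 [ 1.83731402e-01 -1.87249886e-01  1.65655421e+00 -4.44089210e-16
  1.67228833e+00  1.98373140e+00]
(0.42, 0.2, 0.36) -0.24 [ 1.83731402e-01 -1.87249886e-01  1.65655421e+00 -4.44089210e-16
  1.67228833e+00  4.23731402e-01]
(0.42, 0.2, 0.36) 1.33 [ 1.83731402e-01 -1.87249886e-01  1.65655421e+00 -4.44089210e-16
  1.67228833e+00 -1.14626860e+00]
(0.42, 0.2, 0.36) 2.901592653589793 [ 1.83731402e-01 -1.87249886e-01  1.65655421e+00 -4.44089210e-16
  1.67228833e+00 -2.71786125e+00]
```

```bash
python3 - <<'E'
from h import *
from workcell import bot
import json
def shot(n):
    c=bot.read_camera("wrist"); cv2.imwrite(f"pics/{n}.png",c["pixels"]); json.dump({k:np.array(v).tolist() for k,v in c.items() if k!="pixels"},open(f"{n}.json","w"));return c
bot.goto([.555,-.034,.33],down(-.14)); c=shot("w_bore"); print(bot.current_clock(), proj(c,[.5555,-.0345,.108]))
bot.goto([.47,.215,.36],down(-.24)); c=shot("w_th"); print(bot.current_clock(), proj(c,[.479,.2305,.18]),proj(c,[.479,.2305,.04]))
E
```

```text
2.5917 [325.07867697 203.98132763]
3.675 [328.80042821 195.00002869] [327.35274702 178.91872662]
```

View pics/w_bore.png

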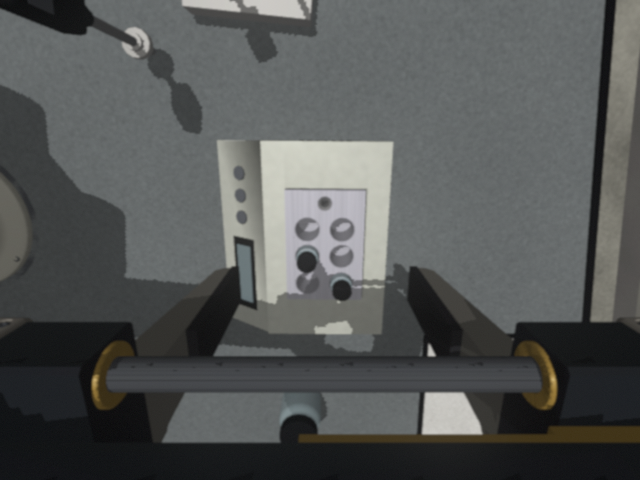

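View pics/w_th.png

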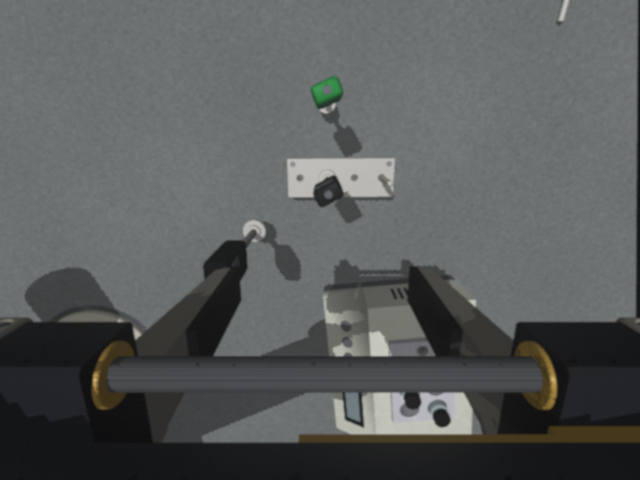

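```bash
python3 - <<'E'
import cv2
a=cv2.imread("pics/w_th.png")[150:215,280:400];cv2.imwrite("pics/cropT.png",cv2.resize(a,(800,433),interpolation=cv2.INTER_CUBIC))
a=cv2.imread("pics/w_bore.png")[180:240,280:370];cv2.imwrite("pics/cropH.png",cv2.resize(a,(800,533),interpolation=cv2.INTER_CUBIC))
E
```

```text
(no output)
```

View pics/cropT.png

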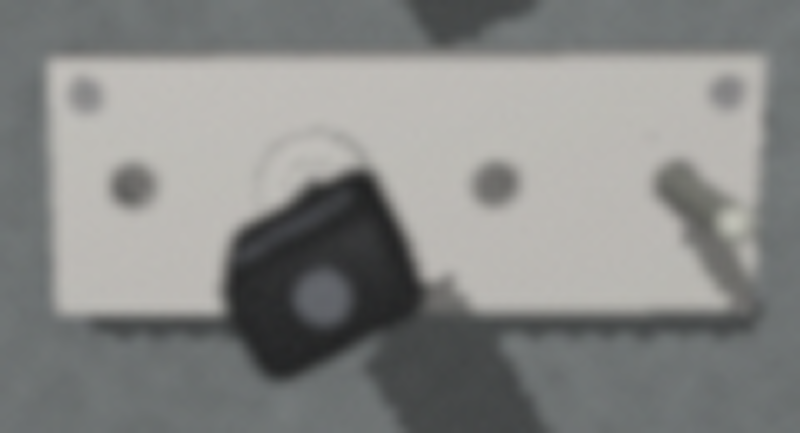

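View pics/cropH.png

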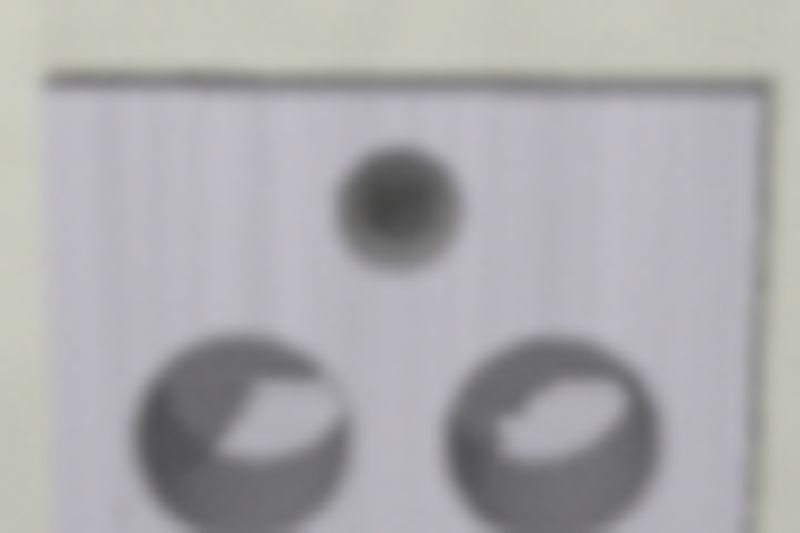

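```bash
python3 - <<'E'
from h import *
from workcell import bot
import json
b=json.load(open("w_bore.json"));t=json.load(open("w_th.json"))
print("bore",ray(b,(324.9,203.4),.108)); print("top",ray(t,(328.45,194.7),.18))
T=lambda u,v:(280+u/6.667,150+v/6.667)
h1,h3=ray(t,T(133,186),.03),ray(t,T(496,185),.03);print("h1 h3",h1,h3,(h1+h3)/2)
q=ray(t,T(280,378),.178),ray(t,T(420,300),.178); print("yaw",np.arctan2(*(q[1]-q[0])[[1,0]]),np.linalg.norm(q[1]-q[0]))
p=[.4785,.2305]
bot.set_gripper(.7,20)
bot.goto([*p,.27],down(-1.31)); print(bot.current_clock())
bot.line_to([*p,.215],max_speed=.1)
c=bot.read_camera("wrist"); cv2.imwrite("pics/w_pre.png",c["pixels"]); print(proj(c,[*p,.18]),proj(c,[*p,.042]))
json.dump({k:np.array(v).tolist() for k,v in c.items() if k!="pixels"},open("w_pre.json","w"))
E
```

```text
bore [ 0.55538888 -0.03378116  0.108     ]
top [0.47871843 0.23089485 0.18      ]
h1 h3 [0.43997068 0.24041071 0.03      ] [0.51791768 0.22146072 0.03      ] [0.47894418 0.23093571 0.03      ]
yaw 0.2740498614417631 0.025406261825711617
5.275
[323.88320367 259.10427188] [323.7590663  213.27000066]
```

View pics/w_pre.png

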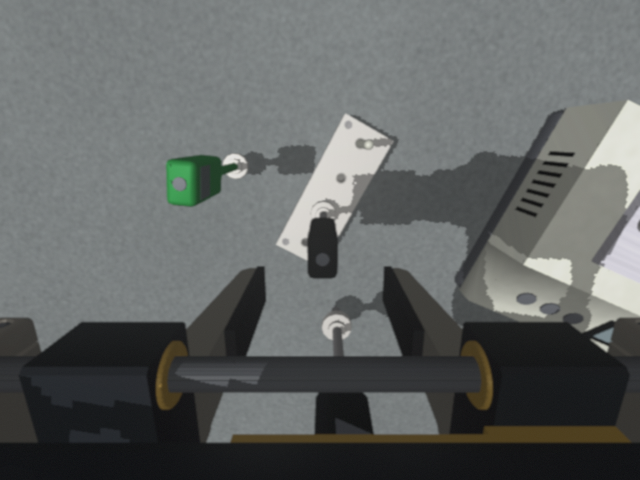

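The handle is centred between the jaws: its top dot is at (322,259) against a predicted (324,259), and its faces are parallel to the pads. I'll descend and grasp.

```bash
python3 - <<'E'
from h import *
from workcell import bot
p=[.4787,.2308]
bot.line_to([*p,.131],max_speed=.08)
print(bot.current_contact_force())
bot.set_gripper(0.0,25); bot.hold(.2)
print(bot.current_opening()*92, bot.current_contact_force(), bot.current_ft_torque())
print(bot.current_ee_pos(),bot.current_clock())
c=bot.read_camera("wrist"); cv2.imwrite("pics/w_grip.png",c["pixels"])
E
```

```text
[0.09378561 0.35673453 0.05245136]
19.467420983732183 [0.5120393  0.34388367 0.86645901] [ 0.01489876 -0.02603511  0.01471551]
[0.47867808 0.23079074 0.13098192] 8.1583
```

View pics/w_grip.png

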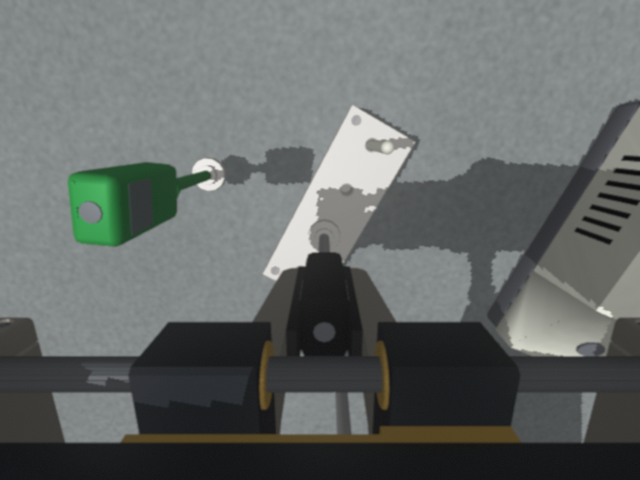

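```bash
python3 - <<'E'
from h import *
from workcell import bot
import json
bot.line_to([.4787,.2308,.29],max_speed=.12)
print(bot.current_contact_force(), bot.current_opening()*92)
bot.line_to([.5553,-.034,.29],max_speed=.15)
bot.line_to([.5553,-.034,.255],max_speed=.1); bot.hold(.3)
c=bot.read_camera("wrist"); cv2.imwrite("pics/w_ov.png",c["pixels"])
json.dump({k:np.array(v).tolist() for k,v in c.items() if k!="pixels"},open("w_ov.json","w"))
a=c["pixels"][150:270,240:400];cv2.imwrite("pics/cropO.png",cv2.resize(a,(800,600),interpolation=cv2.INTER_CUBIC))
for n in("top","scene"):
    d=bot.read_camera(n); cv2.imwrite(f"pics/{n}_ov.png",d["pixels"])
    print(n,"tip pred",proj(d,[.5553,-.034,.132]),"bore",proj(d,[.5553,-.034,.108]))
e=bot.current_ee_pos();print(e,bot.current_contact_force(),bot.current_clock())
print("tip pred",proj(c,[e[0],e[1],e[2]-.123]),"bore pred",proj(c,[.5554,-.0338,.108]))
E
```

```text
[ 0.70863933 -0.27986508 -0.40552678] 19.82636111735551
top tip pred [324.85919142 221.10055379] bore [324.76546089 224.16333082]
scene tip pred [342.03803005 236.60941521] bore [341.30780117 246.56690804]
[ 0.55542777 -0.03402972  0.2552616 ] [ 0.69655429  0.27806086 -1.23569233] 12.625
tip pred [323.60926536 225.09701873] bore pred [323.35477624 218.82210252]
```

View pics/w_ov.png

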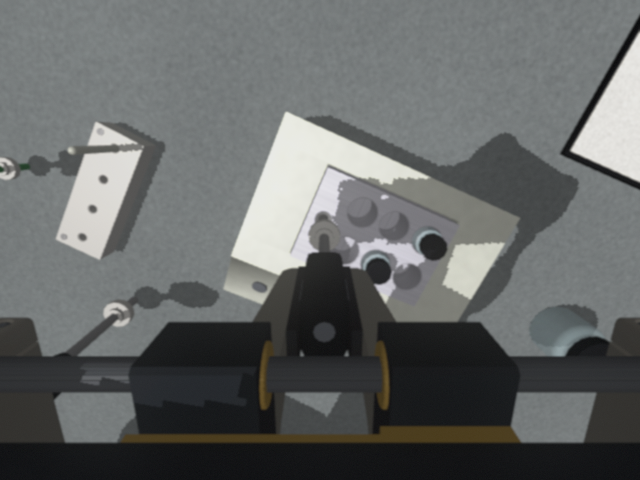

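View pics/cropO.png

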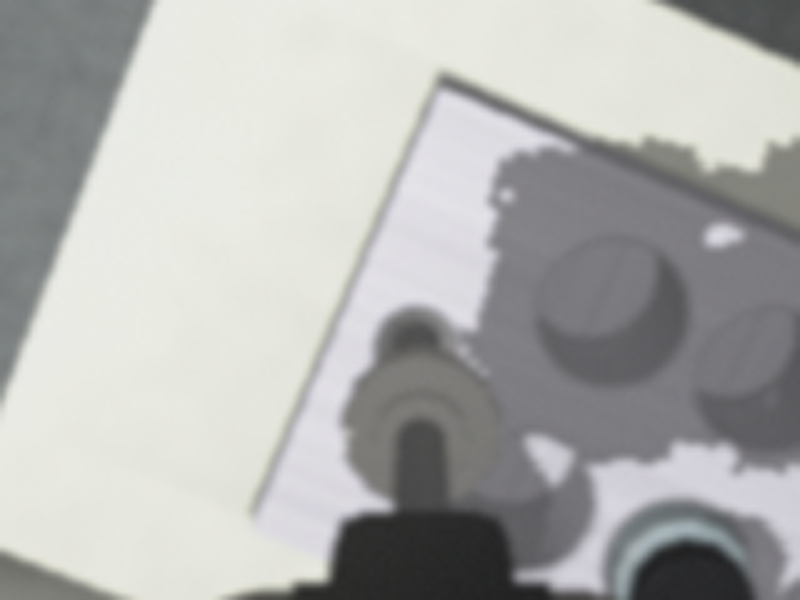

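View pics/scene_ov.png

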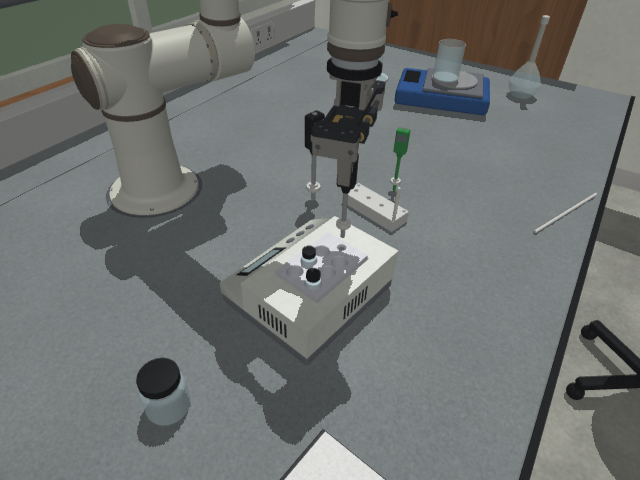

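```bash
python3 - <<'E'
import cv2
a=cv2.imread("pics/scene_ov.png")[175:275,280:410];cv2.imwrite("pics/cropS.png",cv2.resize(a,(780,600),interpolation=cv2.INTER_CUBIC))
a=cv2.imread("pics/top_ov.png")[190:260,280:370];cv2.imwrite("pics/cropP.png",cv2.resize(a,(720,560),interpolation=cv2.INTER_CUBIC))
E
```

```text
(no output)
```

View pics/cropS.png

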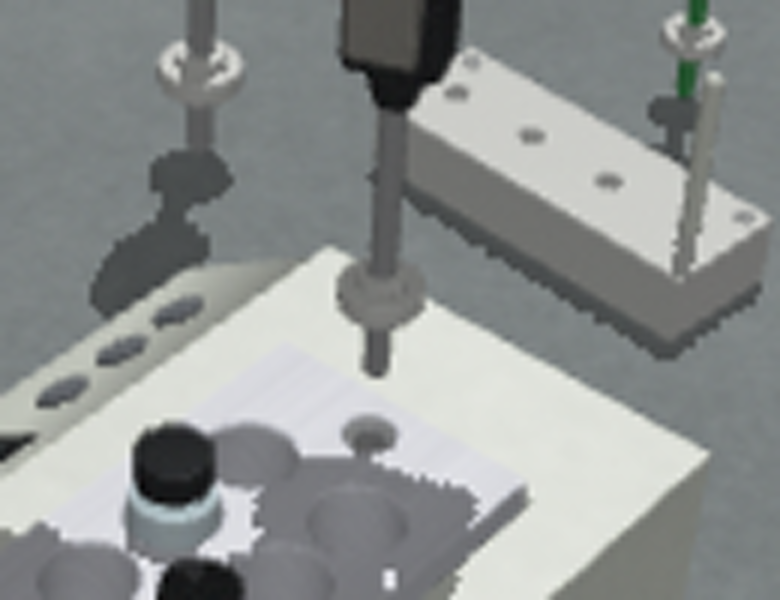

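View pics/cropP.png

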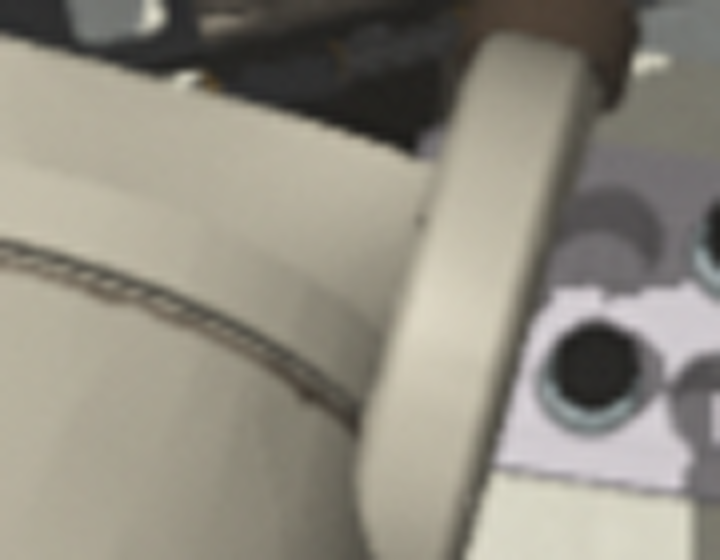

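The scene view puts the tip at (342.5,237.5) and the bore mouth at (341.7,247.5). Both sit about (+0.4,+0.9) px from prediction, so the relative alignment is good to under 1 mm. Next is a slow descent in small steps with force checks.

```bash
python3 - <<'E'
from h import *
from workcell import bot
f=lambda:np.array(bot.current_contact_force())
x,y=.5553,-.0339
bot.line_to([x,y,.240],max_speed=.05); bot.hold(.1)
f0=f(); np.save("f0.npy",f0); print(f0,bot.current_clock())
z=.240
while z>.208:   # tip to .085
    z-=.002; bot.line_to([x,y,z],max_speed=.015)
    d=f()-f0; 
    print(f"{z:.3f} {z-.123:.3f}",d.round(2),f"{bot.current_clock():.2f}")
    if d[2]>6 or np.hypot(d[0],d[1])>6: print("STOP");break
print(bot.current_ee_pos())
E
```

```text
[ 0.09698551  0.47860368 -0.46757409] 13.175
0.238 0.115 [-0.27 -0.2   0.1 ] 13.46
0.236 0.113 [-0.18  0.23 -0.71] 13.74
0.234 0.111 [-0.38 -1.47 -0.07] 14.03
0.232 0.109 [-0.29 -0.36 -0.38] 14.31
0.230 0.107 [-0.52 -0.93 -0.13] 14.59
0.228 0.105 [-0.53 -0.27 -0.54] 14.88
0.226 0.103 [-0.5  -0.36 -0.82] 15.16
0.224 0.101 [-0.15 -1.16 -0.67] 15.44
0.222 0.099 [-0.76  0.29 -1.74] 15.72
0.220 0.097 [-0.77 -0.5   0.24] 16.01
0.218 0.095 [-0.14 -1.14  0.08] 16.29
0.216 0.093 [ 0.28  0.52 -0.62] 16.57
0.214 0.091 [ 0.15  0.32 -1.01] 16.86
0.212 0.089 [-0.3  -0.62 -0.12] 17.14
0.210 0.087 [-0.45 -0.94 -0.41] 17.43
0.208 0.085 [-0.68  0.14 -0.14] 17.71
[ 0.5552018  -0.03388137  0.20783852]
```

```bash
python3 - <<'E'
from h import *
from workcell import bot
f0=np.load("f0.npy")
f=lambda:np.mean([bot.current_contact_force() for _ in range(3)],axis=0)
x,y=.5553,-.0339; z=.208; log=[]
while z>.160:
    z-=.001; bot.line_to([x,y,z],max_speed=.008)
    d=f()-f0; print(f"{z:.3f} {z-.123:.3f}",d.round(1),f"{bot.current_ee_pos()[2]:.4f} {bot.current_clock():.2f}")
    if d[2]>7.5 or np.hypot(d[0],d[1])>8: print("STOP");break
bot.hold(.1); print((f()-f0).round(1),bot.current_opening()*92)
E
```

```text
0.207 0.084 [-0.9  0.4 -0.2] 0.2069 17.98
0.206 0.083 [-0.1 -0.2 -1.5] 0.2059 18.26
0.205 0.082 [ 0.5 -0.9 -0.3] 0.2049 18.53
0.204 0.081 [-0.1 -0.2  0.2] 0.2039 18.81
0.203 0.080 [ 0.4 -1.  -0.1] 0.2032 19.08
0.202 0.079 [-1.5 -0.1  2.7] 0.2024 19.36
0.201 0.078 [-0.1  0.3  3.7] 0.2011 19.63
0.200 0.077 [ 0.8 -0.1  2.6] 0.1999 19.91
0.199 0.076 [ 0.  -1.1  3. ] 0.1989 20.18
0.198 0.075 [ 0.7 -1.4  2.1] 0.1980 20.46
0.197 0.074 [ 0.6 -1.1  2.8] 0.1970 20.73
0.196 0.073 [ 0.8 -1.3  3.3] 0.1959 21.01
0.195 0.072 [ 1.6 -1.2  3.5] 0.1949 21.28
0.194 0.071 [ 1.4 -1.2  2.9] 0.1940 21.56
0.193 0.070 [ 1.4 -0.9  3.2] 0.1929 21.83
0.192 0.069 [ 1.6 -1.   2.2] 0.1918 22.11
0.191 0.068 [ 0.4 -0.   3.3] 0.1908 22.38
0.190 0.067 [ 0.6 -1.   3.1] 0.1898 22.66
0.189 0.066 [ 1.3 -1.   2.2] 0.1889 22.93
0.188 0.065 [ 0.6 -0.7  2.7] 0.1879 23.21
0.187 0.064 [ 1.4 -0.3  2.4] 0.1869 23.48
0.186 0.063 [ 0.4 -1.8  2.6] 0.1859 23.76
0.185 0.062 [-0.9  0.1  7.1] 0.1855 24.03
0.184 0.061 [-1.7 -0.1 10.4] 0.1853 24.31
STOP
[-1.6  0.2 10.5] 19.5791905050717
```

The ring met the face at TCP z≈0.2025 (ring 28.5 mm up the stem) and then slid at about 3 N. At TCP z≈0.1855 there was a rigid stop, which puts the depth at about 45 mm, with a total force of about 10.5 N. I'll hold the press there.

```bash
python3 - <<'E'
from h import *
from workcell import bot
f0=np.load("f0.npy")
x,y=.5553,-.0339
for i in range(10):
    bot.hold(.25); print((np.array(bot.current_contact_force())-f0).round(1),round(bot.current_ee_pos()[2],4))
d=bot.read_camera("scene"); cv2.imwrite("pics/scene_press.png",d["pixels"])
cv2.imwrite("pics/cropS2.png",cv2.resize(d["pixels"][175:275,280:410],(780,600),interpolation=cv2.INTER_CUBIC))
print(bot.current_clock())
E
```

```text
[-1.6  0.  10.1] 0.1853
[-2.1 -0.7  9.5] 0.1854
[-2.7  0.2 11. ] 0.1853
[-1.2 -0.3 10. ] 0.1853
[-2.2  0.1 10.2] 0.1854
[-1.7 -0.1 10.5] 0.1854
[-1.4  0.7  9. ] 0.1853
[-1.2 -0.2  9.9] 0.1853
[-1.1 -0.  10.6] 0.1853
[-1.4 -0.1  9.6] 0.1854
26.9583
```

View pics/cropS2.png

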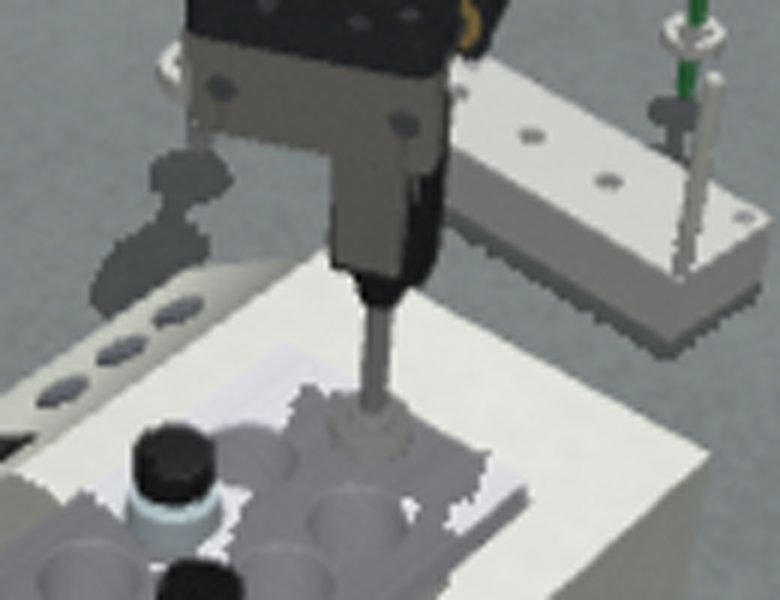

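The ring sits on the face around the stem (crop 370,430), and the press held steady at about 10 N for 2.6 s. I'll ease off, open and retreat straight up.

```bash
python3 - <<'E'
from h import *
from workcell import bot
f0=np.load("f0.npy")
x,y=.5553,-.0339
bot.line_to([x,y,.1849],max_speed=.005); print((np.array(bot.current_contact_force())-f0).round(1))
bot.set_gripper(.6); bot.hold(.3); print(bot.current_opening()*92,bot.current_contact_force())
c=bot.read_camera("wrist"); cv2.imwrite("pics/w_rel.png",c["pixels"])
print(bot.current_ee_pos(),bot.current_clock())
E
```

```text
[-1.  -0.2  6.8]
54.860946688577016 [ 0.35389664 -0.92565675  0.37311313]
[ 0.55529779 -0.03390628  0.18489399] 28.3167
```

View pics/w_rel.png

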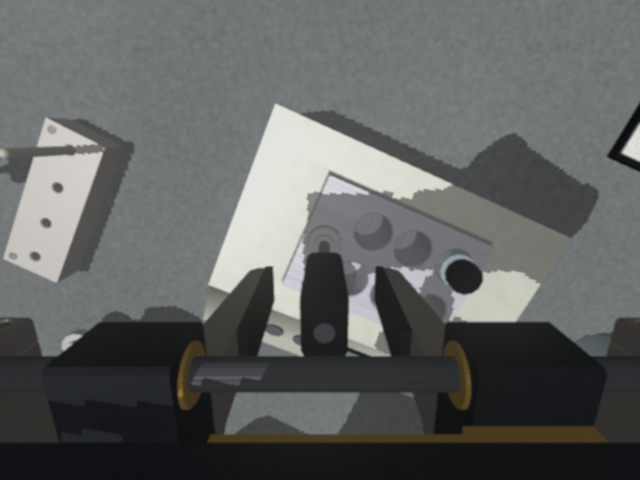

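The fingers are clear on both sides of the handle, which is centred at (323,305). I'll retreat up, then look.

```bash
python3 - <<'E'
from h import *
from workcell import bot
bot.line_to([.5553,-.0339,.33],max_speed=.1)
c=bot.read_camera("wrist"); cv2.imwrite("pics/w_end.png",c["pixels"])
print("pred handle top wrist",proj(c,[.5553,-.0339,.2346]))
bot.goto([.30,-.33,.34],down(-1.31))
for n in("top","scene"):
    d=bot.read_camera(n); cv2.imwrite(f"pics/{n}_end.png",d["pixels"])
    u=proj(d,[.5553,-.0339,.2346]);print(n,u, proj(d,[.5553,-.0339,.108]))
    q=(np.array(u).astype(int)+[0,15]); a=d["pixels"][q[1]-60:q[1]+60,q[0]-70:q[0]+70]; cv2.imwrite(f"pics/crop_{n}_end.png",cv2.resize(a,(700,600),interpolation=cv2.INTER_CUBIC))
print(bot.current_clock(),bot.current_contact_force())
E
```

```text
pred handle top wrist [324.12986372 233.10207817]
top [325.26365683 206.18407473] [324.719793   224.16337156]
scene [345.52931737 189.3876153 ] [341.33555479 246.53648205]
31.5167 [ 0.32687266 -0.50783736 -1.15733156]
```

View pics/scene_end.png

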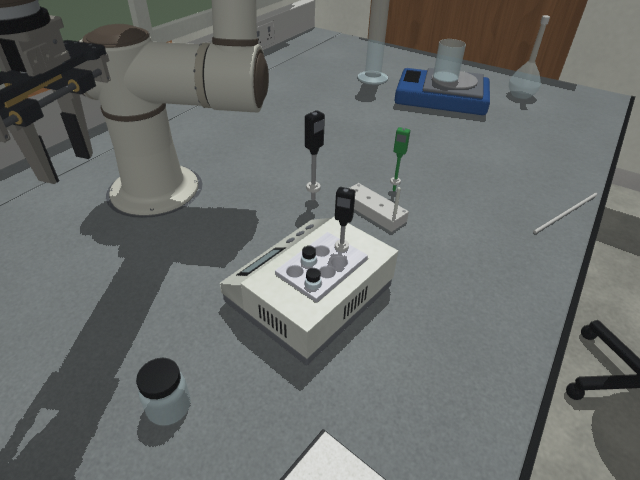

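View pics/crop_scene_end.png

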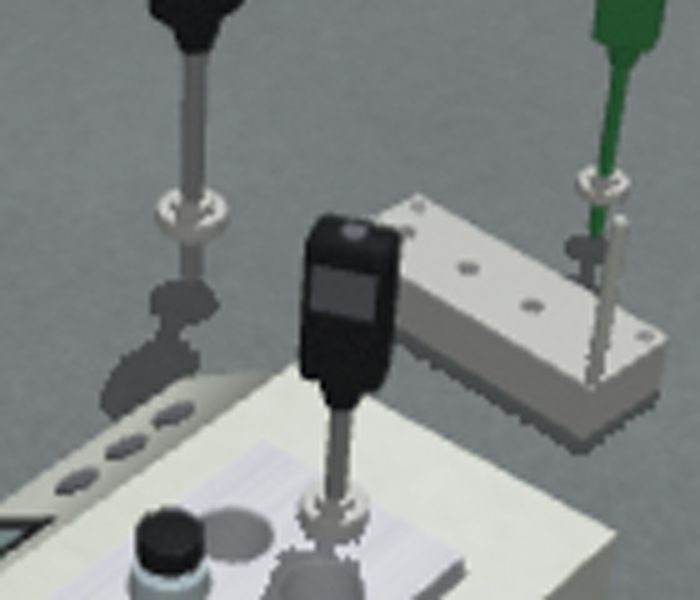

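View pics/top_end.png

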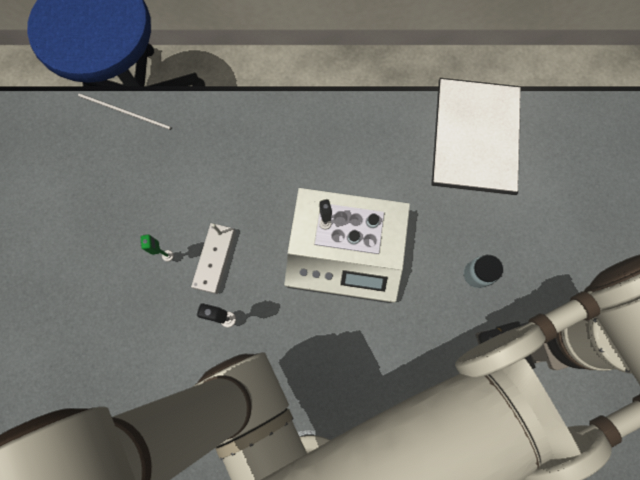

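The scene view shows the thermometer upright in the bore. Its handle-top dot is at (346,190.6) against a predicted (345.5,189.4), which is the same ~1 px offset as before, and its ring is on the face. The vials, rod and jar are where they were, so I'm handing in.

```bash
python3 - <<'E'
from workcell import bot
bot.job_done(); print(bot.current_clock())
E
```

```text
the job is handed in; nothing more can be done
the job is handed in; nothing more can be done
```

I took the smaller black thermometer from the stand, lowered it into the heater's bore, pressed it on the bottom and let go. It is left standing there, and I handed the job in at about 31.5 s of the 61 s allowed.

- **Descent:** The stop ring met the block's face about 28.5 mm above the tip, then slid up the stem at about 3 N.
- **Bottom of the bore:** The tip reached a rigid stop at about 45 mm depth. I held it there for about 2.6 s at about 10 N total, with no reading above 11 N. At least 6 N of that was on the floor, allowing 4 N for the ring.
- **After release:** The camera view shows it upright at the same height as when pressed, to within about 1 px, with the ring on the face. The vials, stirring rod and jar look unmoved, and the arm is clear of everything.

No check failed. Two were limited: the ring hid the tip in the wrist camera, so I checked the alignment in the scene camera. I also inferred the floor contact from force and height, because the tip can't be seen inside the bore.

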